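# Scrub the wax beaker under its lip

### The arm

A 6-joint arm with a two-finger parallel gripper is mounted at the origin on the work surface. World frame = base frame: x ahead of the robot, y to its left, z up, the work surface at z = 0. Lengths are in m, angles in degrees, forces in N, time in s.
With the tool pointing down it reaches from about 0.35 to 0.875 m from the base axis. Payload 4.2 kg.
Tool frame: the origin (TCP) lies midway between the tips of the shut fingers; the grasp point (between the pads) lies 19 mm behind it; z points along the fingers, y is the line along which they close (so a half turn about z gives the same grasp; the last joint's range is limited). The gripper opens to 87 mm and grips with 3 to 60 N. Pads are 19 mm wide; open, the fingers measure 117 mm over their backs; the gripper's body (75 mm by 190 mm) begins 51 mm behind the grasp point.
Start: joints at [87.468, 22.042, 0.453, 0, -68.411, -14.817], TCP at [0.186, 0.597, 0.223] pointing down, gripper open.
Joint ranges: [-179.83, 179.83], [-69.29, 118.12], [-61.27, 80.66], [-181.25, 117.63], [-171.15, -9.14], [-177.46, 177.46]. Speed limits (degrees/s): [159.86, 159.86, 180, 180, 180, 180].

### API

Orientations are given as a 3x3 rotation matrix whose columns are the frame's x, y, z axes.
In Python, from station import sense, capture, camera_params, finish_job gives the robot as it stands.
- The arm moves only by the tool drive_tool, never from a script. Its argument "rows" is a list of rows, each an object of numbers: "tx", "ty", "tz": the shift along the tool's x, y, z in cm; "ax", "ay", "az": the turn, a rotation vector about the tool's x, y, z in rad; "claw": the finger opening in cm, from 0 to 8.7. In form: [{"tx": .., "ty": .., "tz": .., "ax": .., "ay": .., "az": .., "claw": ..}, ...]. A call has 1 to 10 rows; each row shifts and turns the commanded pose from where the row before left it, along the tool's axes as they then stand; what a row does not reach is not made up. A row lasts 1/12 s, in which the tool goes at most 41.7 mm and 7.16 degrees, less where a joint would pass 70% of its speed; a pose out of reach is approached as far as the arm can. A call with a gripper value outside its range is refused whole. The fingers move at their own pace and stop on an object; the grip force is fixed at half the most. Time passes only in rows, so rows that do not move let the fingers close. It gives the time, the measured TCP pose, the force, the opening and the grip force at its end, in the units of the state.
- sense(): the state, without advancing time (a new reading comes with each control period).
- capture(name): name is "scene" or "top"; returns (picture, depth): 480x640x3 uint8, red, green, blue; 480x640 float32, m along the optical axis (not along the pixel's ray), 0 where there is no reading.
- camera_params(name): a dict with "intrinsics" (3x3 intrinsics, pixels), "R" (3x3) and "t" (3): a world point X has camera coordinates R X + t. Camera axes: x right, y down, z forward; pixel columns grow to the right and rows downward; lengths in m; the calibration is good to about 2 mm. A picture is of the moment at which its call begins. camera_params takes no time and is no camera call.
- finish_job(): hands the job in; it is judged then, once.
The state is a dict: "time_s": time; "joints": joint angles; "joint_velocities": joint speeds; "effort": joint torques, N m; "tcp_pos": TCP position; "ee_rot": TCP orientation; "wrist_force": force on the tool from outside, world axes, zero at the start; "moment": the same for the moment, N m; "gripper_width": opening from 0.0 (shut) to 1.0 (fully open); "gripper_force": force on a finger pad.
Only numpy, scipy, OpenCV 4.12 (cv2) and the standard library are available. Lean on these libraries where they do the work, as an engineer would, in place of code of your own. Each camera call takes 0.05 s, during which the arm holds its last target. There are 200 camera calls.

### The job

Take the long-stemmed brush from its rack and scrub the inside of the beaker that is screwed to the bench: lower the brush until you feel its head on the floor, then, with the head pressed against the wall under the pouring lip, stroke up to the rim band three times, going back down the wall to touch the floor between strokes. Be gentle, as the stem is springy and its length is not known beforehand. Then hang the brush back upright in its rack and let go; leave everything else on the bench alone.

Things in the scene. Friction and masses are not known exactly. Their poses are not given: they have to be found in the camera images.
- brush_handle (a point): Centre of the handle of the long-stemmed round brush, which hangs upright, head down, from the rack. Handle: square wooden block 24 x 24 mm, 64 mm tall, faces square to this point's x and y, z up the brush. At its foot a black flange, a disc 40 mm across, 6 mm thick, its underside 38 mm below this point.
- brush: The same brush, 130 g; origin on its axis at the flange's underside. Below: a 6 mm wire stem, then the round head, 32 mm across, 30 mm long. The stem is locked at a length that differs each time: the head ends 120 to 150 mm below the origin. It is springy: sideways at the head about 0.15 N per mm, lengthwise 0.8 N per mm (20 mm at most).
- rack: Brush rack fixed to the bench; origin on the bench below the brush. On its post a flat fork: two prongs 10 mm wide, tops 175 mm above the bench, slot 16 mm wide along the rack's x, open at -x, closed at x = +30 mm. A nub 5 mm high ends each prong (x = -38 to -32 mm), so raise the brush a little to go in or out; its head is too wide to pass up through the slot.
- rack_slot (a point): The point in the slot, level with the prong tops (175 mm above the bench), where the axis of the hanging brush and the underside of its flange belong; axes as the rack's (x from the slot's open end to the post, z up).
- beaker: Upright steel beaker screwed to the bench on a round plate 120 mm across. Origin on the bench, on the axis; x points to its pouring lip, z up. Inside radius 38 mm, inner floor 16 mm and rim 105 mm above the bench; wall 3 mm thick, but 5 mm in the rim band, the top 25 mm. The lip sticks out to 64 mm from the axis and reaches 115 mm above the bench.
- beaker_floor: The beaker's inner floor, a fixed disc; origin on the axis, 8 mm below its upper face, which is 16 mm above the bench.
- lip_wall: The beaker's wall on the lip side (a sector 60 degrees either way of the lip), from the floor up to the rim band; origin and axes as the beaker's.
- lip_rim: The rim band on the lip side (same sector, 80 to 105 mm above the bench) with the pouring lip; origin and axes as the beaker's.
- cup: Bystander: squat steel pot without a lip, with two black side handles, 90 mm across, 60 mm high; not part of the job; origin at the centre of its underside.
- wax_block: Bystander: white wax block 32 x 52 x 28 mm; origin at the centre of its underside.
- bottle_a: Bystander: white bottle with a red cap, 42 mm across, 115 mm high; origin at the centre of its underside.
- bottle_b: Bystander: small white bottle, 38 mm across, 100 mm high; origin at the centre of its underside.
- cork: Bystander: cork block 40 x 75 x 30 mm; origin at the centre of its underside.
- flat_brush: Bystander: flat hand brush 60 x 110 x 38 mm; origin at the centre of its underside.
- tin: Bystander: aluminium tin 60 mm across, 50 mm high; origin at the centre of its underside.
Not all that is in view belongs to the job. What is shaped like the brush but purple or red is not meant.

How it is judged (in metres and radians):
On the way, in this order (a step that is already met when the one before it is completed fails the run):
1. the head touches the floor of the beaker (over 1 N) (contact force between brush and beaker_floor above 1 N), for 0.2 s.
2. stroke 1: the brush, off the floor, presses the rim band under the lip (over 0.5 N) (contact force between brush and lip_rim above 0.5 N and contact force between brush and beaker_floor below 0.1 N), for 0.1 s.
3. after stroke 1: the brush is back on the floor (over 1 N) and presses the wall under the lip (over 0.3 N) (contact force between brush and beaker_floor above 1 N and contact force between brush and lip_wall above 0.3 N), for 0.1 s.
4. stroke 2: the brush, off the floor, presses the rim band under the lip (over 0.5 N) (all of step 2), for 0.1 s.
5. after stroke 2: the brush is back on the floor (over 1 N) and presses the wall under the lip (over 0.3 N) (all of step 3), for 0.1 s.
6. stroke 3: the brush, off the floor, presses the rim band under the lip (over 0.5 N) (all of step 4), for 0.1 s.
At the end, for the whole second after the job is handed in: The brush hangs at rest from the rack, carried by the prongs: flange underside on the prong tops (-4 to +5 mm), its axis within 16 mm along and 8 mm across the slot of the slot point, upright within 0.1 rad, let go (x of brush in the frame of rack_slot between -0.016 and 0.016 m and y of brush in the frame of rack_slot between -0.008 and 0.008 m and z of brush in the frame of rack_slot between -0.004 and 0.005 m and angle between brush's own z axis and vertical below 0.1 rad and contact force between brush and rack above 0.3 N and linear speed of brush below 0.02 m/s and contact force between the fingers and brush below 0.05 N); the robot touches nothing.
It fails at once if the brush rams the beaker's floor (over 14 N) (contact force between brush and beaker_floor above 14 N).
It fails at once if the brush presses the wall or the rim too hard (over 12 N) (contact force between brush and lip_wall above 12 N or contact force between brush and lip_rim above 12 N).
It fails at once if the robot itself strikes the beaker (over 3 N) (contact force between any of the fingers, the arm and beaker above 3 N).
It fails at once if a bystander is moved over 20 mm (distance of any of cup, wax_block, bottle_a, bottle_b, cork, flat_brush, tin from where it was at the start of the episode above 0.02 m).
It also fails if it takes over 72 s, if anything falls off the work surface, if the arm or the gripper's body presses on something with over 40 N, if the wrist force passes 120 N, or if a joint passes its speed limit or range.

## Working session

There is one attempt and no reset: what is moved stays moved. The work goes in short steps, Python scripts to look and compute and a tool call to move; the robot and the scene stay as the last step left them, time stands still between calls to the robot, and variables do not carry over. Pictures are saved under pics/ and viewed, at most 10 in all, crops included, and the job is handed in when it is done.

Besides the shell and the picture viewer there is one more tool, called after "Request:" as name(argument=value, ...), one argument or row to a line, values as JSON. drive_tool: Moves the arm, as the interface text tells. Its arguments: {"type":"object","properties":{"rows":{"type":"array"}},"required":["rows"]}

```bash
ls; mkdir -p pics
python3 - <<'E'
from station import *
import cv2,numpy as np
for n in("scene","top"):
    p,d=capture(n);cv2.imwrite(f"pics/{n}0.png",p[:,:,::-1]);np.savez(f"{n}0.npz",p=p,d=d)
    c=camera_params(n);print(n,{k:np.round(v,4).tolist() for k,v in c.items()})
s=sense();print({k:np.round(v,4).tolist() for k,v in s.items()})
E
```

```text
pics
scene {'intrinsics': [[557.9137, 0.0, 314.6754], [0.0, 557.9137, 244.2207], [0.0, 0.0, 1.0]], 'R': [[-0.0547, 0.9984, -0.0129], [0.7008, 0.0292, -0.7128], [-0.7113, -0.048, -0.7013]], 't': [0.0427, -0.2821, 1.6266]}
top {'intrinsics': [[598.3393, 0.0, 315.6572], [0.0, 598.3393, 231.4123], [0.0, 0.0, 1.0]], 'R': [[-0.0947, -0.9955, 0.0011], [-0.9755, 0.0926, -0.1996], [0.1986, -0.02, -0.9799]], 't': [0.0261, 0.5641, 1.4862]}
{'time_s': 0.1, 'joints': [87.4697, 22.0867, 0.3873, -0.0231, -68.4107, -14.8164], 'joint_velocities': [0.0384, -0.2156, 0.2061, 0.053, 0.0383, -0.046], 'effort': [-0.0008, -39.1689, 18.7935, 4.2319, 0.0135, -0.0001], 'tcp_pos': [0.1862, 0.5961, 0.2216], 'ee_rot': [[0.9545, -0.2983, -0.0005], [-0.2983, -0.9545, -0.0019], [0.0001, 0.002, -1.0]], 'wrist_force': [0.3943, 0.8917, 0.3442], 'moment': [0.0209, 0.0122, -0.0012], 'gripper_force': 0.0, 'gripper_width': 1.0011}
```

View pics/scene0.png

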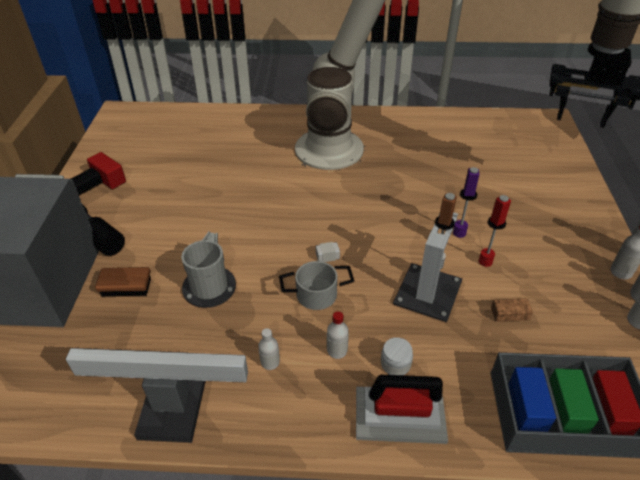

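View pics/top0.png

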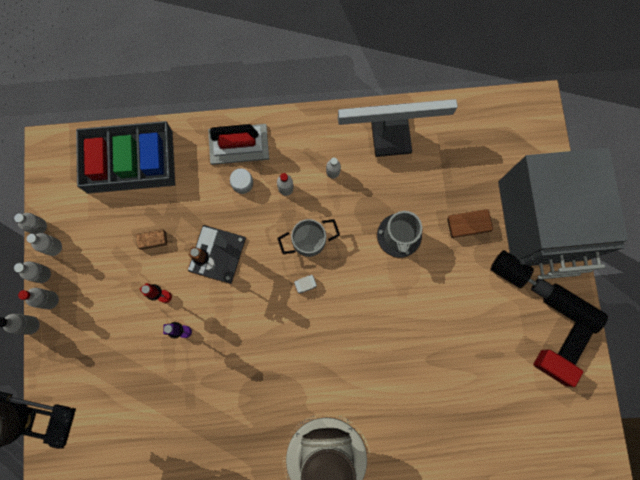

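The candidates for the brush in the scene view are the brown handle at (447,208), the purple one at (470,183) and the red one at (500,210). In the top view they sit at (198,256), (178,330) and (155,292). I choose the brown one on the rack. For the beaker, the candidates are the lipped steel vessel on a round plate at scene (205,270) / top (402,232), and the cup with two handles at scene (317,285). I choose the lipped one.

Run:
```python
import cv2,numpy as np
s=cv2.imread("pics/scene0.png");t=cv2.imread("pics/top0.png")
f=lambda im,x,y,w,h:cv2.resize(im[y:y+h,x:x+w],(400,300),interpolation=cv2.INTER_CUBIC)
o=np.vstack([np.hstack([f(s,380,180,160,120-0) if 0 else f(s,385,190,120,90),f(s,165,220,120,90)]),np.hstack([f(t,170,215,100,75),f(t,355,195,100,75)])])
s2=f(s,370,190,180,135)
cv2.imwrite("pics/c1.png",o)
```

```text
(no output)
```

View pics/c1.png

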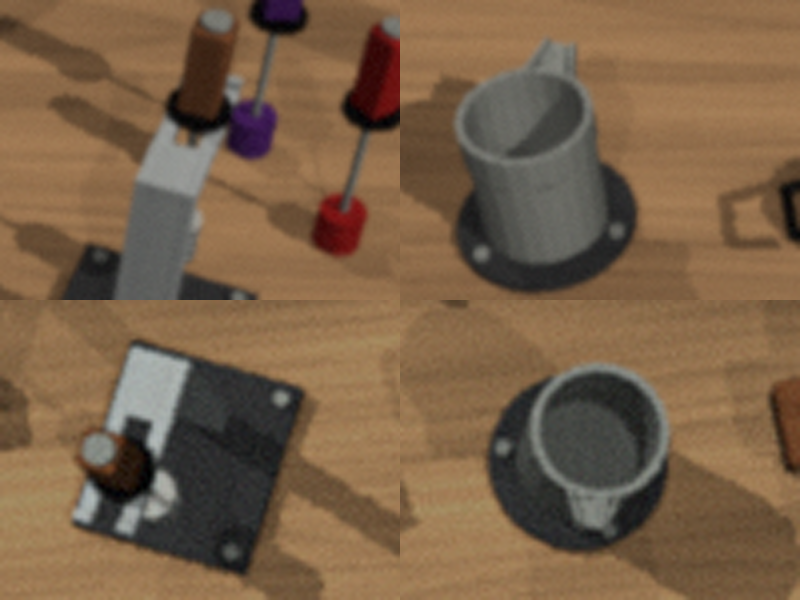

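The crop confirms the choice. The brown handle hangs in the grey fork, with the handle top at about top (195,252) and the slot opening towards the image's lower left, i.e. towards the robot. The beaker rim is centred at about top (404,228), and its lip points to about (403,247), also towards the robot.

```bash
cat > h.py <<'E'
import numpy as np,cv2
from station import *
from scipy.optimize import least_squares
def cloud(n,d):
    c=camera_params(n);K=np.array(c["intrinsics"]);R=np.array(c["R"]);t=np.array(c["t"])
    v,u=np.mgrid[:480,:640];P=np.stack([(u-K[0,2])/K[0,0]*d,(v-K[1,2])/K[1,1]*d,d],-1)
    W=(P-t)@R;W[d==0]=np.nan;return W
def ray(n,u,v,z):
    c=camera_params(n);K=np.array(c["intrinsics"]);R=np.array(c["R"]);t=np.array(c["t"])
    o=-R.T@t;q=R.T@np.linalg.inv(K)@[u,v,1];return o+q*(z-o[2])/q[2]
def circ(p,r=None):
    f=lambda q:np.hypot(p[:,0]-q[0],p[:,1]-q[1])-(r or q[2])
    return least_squares(f,[*p.mean(0)[:2],.04],loss='soft_l1',f_scale=.002)
E
python3 - <<'E'
from h import *
for n,bb,rb in(("top",(360,195,450,265),(170,215,250,290)),("scene",(165,220,260,310),(385,170,475,330))):
    z=np.load(n+"0.npz");W=cloud(n,z["d"]);hsv=cv2.cvtColor(z["p"],cv2.COLOR_RGB2HSV)
    w=W[bb[1]:bb[3],bb[0]:bb[2]].reshape(-1,3)
    w=w[~np.isnan(w[:,0])]
    rim=w[(w[:,2]>.099)&(w[:,2]<.110)];c=circ(rim);print(n,"rim",len(rim),c.x)
    rr=np.hypot(*(w[:,:2]-c.x[:2]).T);lip=w[(w[:,2]>.085)&(rr>.048)];print("lip",len(lip),lip.mean(0) if len(lip) else 0,np.degrees(np.arctan2(*(lip.mean(0)-[*c.x[:2],0])[1::-1])))
    w=W[rb[1]:rb[3],rb[0]:rb[2]];h=hsv[rb[1]:rb[3],rb[0]:rb[2]]
    m=(abs(w[...,2]-.176)<.007)&(h[...,1]<70)&(h[...,2]>90)
    p=w[m];print("fork",len(p),p.mean(0) if len(p) else 0)
    if len(p)>5:
        r=cv2.minAreaRect((p[:,:2]*1000).astype(np.float32));print(r,cv2.boxPoints(r).round(1).tolist())
    m=(w[...,2]>.19)&(w[...,2]<.236)&(h[...,1]>70)
    p=w[m];print("handle side",len(p),p.mean(0))
    if len(p)>9:
        r=cv2.minAreaRect((p[:,:2]*1000).astype(np.float32));print(r)
    np.save(n+"_h.npy",p)
    m=(w[...,2]>.238)&(w[...,2]<.26)
    p=w[m];print("handle top",len(p),p.mean(0),np.median(p,0))
    # heights of rim
E
```

```text
top rim 267 [ 0.54205096 -0.24768991  0.04135963]
lip 54 [ 0.489324   -0.23559273  0.10905261] 167.07821899972862
fork 389 [0.53397923 0.23930777 0.17541339]
((521.5128173828125, 244.73826599121094), (37.57389831542969, 109.07633972167969), 68.76351928710938) [[463.8999938964844, 247.0], [565.5, 207.5], [579.2000122070312, 242.5], [477.5, 282.0]]
handle side 64 [0.49775954 0.24501729 0.21350568]
((496.8836364746094, 247.85787963867188), (15.384354591369629, 30.818052291870117), 25.385526657104492)
handle top 114 [0.50350611 0.25073157 0.24616222] [0.50351454 0.25055519 0.24637633]
scene rim 389 [ 0.54623885 -0.24926362  0.04240092]
lip 76 [ 0.49713648 -0.23735954  0.10570854] 166.37248227560008
fork 384 [0.54728061 0.23567506 0.17264761]
((526.4795532226562, 242.42539978027344), (36.60212707519531, 110.9937515258789), 68.65803527832031) [[468.1000061035156, 245.60000610351562], [571.5, 205.1999969482422], [584.7999877929688, 239.3000030517578], [481.3999938964844, 279.70001220703125]]
handle side 236 [0.5177612  0.247264   0.21331335]
((515.1861572265625, 252.2565460205078), (18.477153778076172, 32.58006286621094), 18.043001174926758)
handle top 116 [0.51083201 0.24928875 0.24312428] [0.51098113 0.24948813 0.24314108]
```

Run:
```python
from h import *
for n,rb in(("top",(170,215,250,290)),("scene",(385,170,475,330))):
    z=np.load(n+"0.npz");W=cloud(n,z["d"]);hsv=cv2.cvtColor(z["p"],cv2.COLOR_RGB2HSV)
    w=W[rb[1]:rb[3],rb[0]:rb[2]];p=w[w[...,2]>.239]
    print(n,"handletop",len(p),p[:,2].mean(),cv2.minAreaRect((p[:,:2]*1000).astype(np.float32)))
    h=np.load(n+"_h.npy")
    # side normals: fit vertical planes via histogram of local yaw: best yaw minimising residual in two perpendicular faces
    best=[]
    for a in range(0,90,3):
        c,s=np.cos(np.radians(a)),np.sin(np.radians(a));q=(h[:,:2]-np.median(p,0)[:2])@np.array([[c,-s],[s,c]])
        r=abs(np.max(abs(q),1)-.012);best.append((np.mean(np.minimum(r,.005))*1e3,a))
    print([(round(b,2),a) for b,a in sorted(best)[:6]])
    sat=hsv[...,1]>90
    for nm,m in(("red",((hsv[...,0]<6)|(hsv[...,0]>174))&sat),("purple",(hsv[...,0]>120)&(hsv[...,0]<160)&sat)):
        v,u=np.mgrid[:480,:640]
        m=m&((u<200)&(u>130)&(v>270)&(v<345) if n=="top" else (u>440)&(u<520)&(v>150)&(v<280))
        p=W[m];p=p[~np.isnan(p[:,0])];print(n,nm,len(p),p.min(0),p.max(0),np.median(p[p[:,2]>.15],0))
```

```text
top handletop 113 0.24622821009150883 ((504.0758972167969, 251.1654510498047), (23.73201560974121, 23.830322265625), 69.14078521728516)
[(np.float64(1.29), 69), (np.float64(1.29), 78), (np.float64(1.3), 72), (np.float64(1.3), 75), (np.float64(1.3), 66), (np.float64(1.33), 63)]
top red 261 [ 0.32983023  0.33624873 -0.00073016] [0.45558012 0.39379861 0.19715846] [0.43471495 0.37177209 0.18519967]
top purple 209 [0.32915902 0.31262263 0.00625992] [0.44747962 0.37421873 0.1944906 ] [0.34012429 0.32090282 0.18265661]
scene handletop 111 0.24333043006296387 ((509.2534484863281, 249.50677490234375), (23.404685974121094, 24.662965774536133), 69.0230941772461)
[(np.float64(2.27), 42), (np.float64(2.27), 39), (np.float64(2.27), 45), (np.float64(2.27), 36), (np.float64(2.28), 33), (np.float64(2.29), 48)]
scene red 597 [ 0.16674013  0.24273183 -0.00455429] [0.52230513 0.39840642 0.19264316] [0.45118443 0.37273746 0.1727123 ]
scene purple 464 [ 0.3335138   0.26671716 -0.00035817] [0.5138677  0.38039491 0.18896969] [0.3582772  0.32682597 0.17176503]
```

Request:
drive_tool(
  rows=[
    {"az": 0.068,"tz": -3,"claw": 8.7},
    {"tz": -3},
    {"tz": -2},
    {"tx": 3,"ty": 1.45},
    {"tx": 3,"ty": 1.45},
    {"tx": 3,"ty": 1.45},
    {"tx": 3,"ty": 1.45},
    {"tx": 3,"ty": 1.45},
    {"tx": 3,"ty": 1.45},
    {"tx": 3,"ty": 1.45},
  ],
)

```text
invalid input at $.rows[0]: expected keys tx, ty, tz, ax, ay, az, claw
```

```bash
cat >> h.py <<'E'
def to(x,y,z,yaw=None):
    """tool-frame shift (cm) to reach world target from measured pose, and az for tool-x yaw (deg)"""
    s=sense();R=np.array(s["ee_rot"]);d=R.T@(np.array([x,y,z])-s["tcp_pos"])*100
    a=np.degrees(np.arctan2(R[1,0],R[0,0]))
    e=np.degrees(cv2.Rodrigues(np.c_[R[:,0],R[:,1],R[:,2]]@np.diag([1,-1,-1]))[0].ravel())
    print("t",round(s["time_s"],2),"pos",np.round(s["tcp_pos"],4),"d_cm",d.round(2),"yaw",a.round(2),"tilt z",R[:,2].round(4),"az",None if yaw is None else round(np.radians(a-yaw),3),"F",np.round(s["wrist_force"],2),"M",np.round(s["moment"],3),"w",round(s["gripper_width"],3),"gf",round(s["gripper_force"],1))
E
python3 -c "
from h import *
to(.507,.25,.30,-21.25)"
```

```text
t 0.1 pos [0.1862 0.5961 0.2216] d_cm [40.95 23.48 -7.79] yaw -17.36 tilt z [-5.0e-04 -1.9e-03 -1.0e+00] az 0.068 F [0.39 0.89 0.34] M [ 0.021  0.012 -0.001] w 1.001 gf 0.0
```

Request:
drive_tool(
  rows=[
    {"tx": 0,"ty": 0,"tz": -3,"ax": 0,"ay": 0,"az": 0.068,"claw": 8.7},
    {"tx": 0,"ty": 0,"tz": -3,"ax": 0,"ay": 0,"az": 0,"claw": 8.7},
    {"tx": 0,"ty": 0,"tz": -2,"ax": 0,"ay": 0,"az": 0,"claw": 8.7},
    {"tx": 3,"ty": 1.45,"tz": 0,"ax": 0,"ay": 0,"az": 0,"claw": 8.7},
    {"tx": 3,"ty": 1.45,"tz": 0,"ax": 0,"ay": 0,"az": 0,"claw": 8.7},
    {"tx": 3,"ty": 1.45,"tz": 0,"ax": 0,"ay": 0,"az": 0,"claw": 8.7},
    {"tx": 3,"ty": 1.45,"tz": 0,"ax": 0,"ay": 0,"az": 0,"claw": 8.7},
    {"tx": 3,"ty": 1.45,"tz": 0,"ax": 0,"ay": 0,"az": 0,"claw": 8.7},
    {"tx": 3,"ty": 1.45,"tz": 0,"ax": 0,"ay": 0,"az": 0,"claw": 8.7},
    {"tx": 3,"ty": 1.45,"tz": 0,"ax": 0,"ay": 0,"az": 0,"claw": 8.7},
  ],
)

```text
time_s: 0.93
tcp_pos: [0.3459, 0.4243, 0.3022]
ee_rot: [[0.932, -0.362, -0.001], [-0.362, -0.932, -0.001], [-0.0, 0.001, -1.0]]
wrist_force: [1.0, 1.4, 0.4]
gripper_width: 0.999
gripper_force: 0.0
```

```bash
python3 -c "
from h import *
to(.507,.25,.30,-21.25)"
```

```text
t 0.93 pos [0.3459 0.4243 0.3022] d_cm [21.33 10.41  0.22] yaw -21.23 tilt z [-5.e-04 -6.e-04 -1.e+00] az 0.0 F [1.   1.41 0.41] M [ 0.026 -0.046  0.001] w 0.999 gf 0.0
```

Request:
drive_tool(
  rows=[
    {"tx": 3,"ty": 1.45,"tz": 0,"ax": 0,"ay": 0,"az": 0,"claw": 8.7},
    {"tx": 3,"ty": 1.45,"tz": 0,"ax": 0,"ay": 0,"az": 0,"claw": 8.7},
    {"tx": 3,"ty": 1.45,"tz": 0,"ax": 0,"ay": 0,"az": 0,"claw": 8.7},
    {"tx": 3,"ty": 1.45,"tz": 0,"ax": 0,"ay": 0,"az": 0,"claw": 8.7},
    {"tx": 3,"ty": 1.45,"tz": 0,"ax": 0,"ay": 0,"az": 0,"claw": 8.7},
    {"tx": 2.5,"ty": 1.2,"tz": 0,"ax": 0,"ay": 0,"az": 0,"claw": 8.7},
    {"tx": 0,"ty": 0,"tz": 0,"ax": 0,"ay": 0,"az": 0,"claw": 8.7},
    {"tx": 0,"ty": 0,"tz": 0,"ax": 0,"ay": 0,"az": 0,"claw": 8.7},
    {"tx": 0,"ty": 0,"tz": 0,"ax": 0,"ay": 0,"az": 0,"claw": 8.7},
  ],
)

```text
time_s: 1.68
tcp_pos: [0.4775, 0.2836, 0.3021]
ee_rot: [[0.932, -0.363, -0.001], [-0.363, -0.932, -0.0], [-0.001, 0.001, -1.0]]
wrist_force: [-0.6, 0.2, -0.8]
gripper_width: 1.004
gripper_force: 0.0
```

```bash
python3 -c "
from h import *
to(.507,.25,.30,-21.25)
p,d=capture('scene');cv2.imwrite('pics/a.png',cv2.resize(p[100:300,360:560,::-1],(600,600),interpolation=cv2.INTER_CUBIC))"
```

```text
t 1.68 pos [0.4775 0.2836 0.3021] d_cm [3.96 2.06 0.21] yaw -21.27 tilt z [-9.e-04 -4.e-04 -1.e+00] az -0.0 F [-0.62  0.24 -0.77] M [-0.001 -0.007  0.053] w 1.004 gf 0.0
```

View pics/a.png

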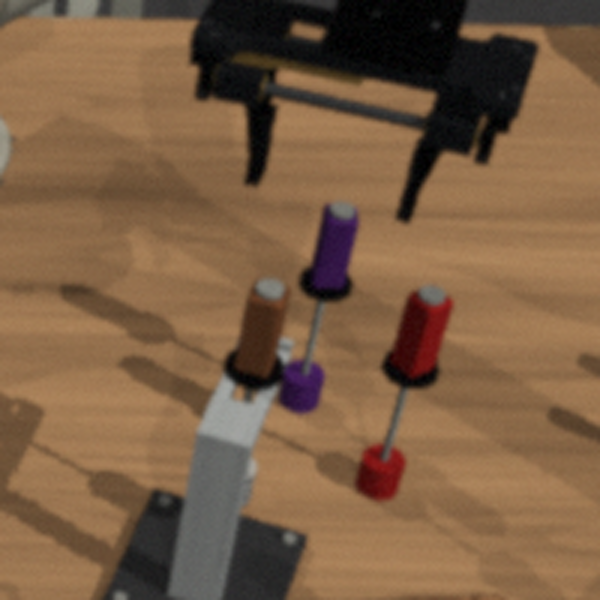

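The picture shows the open fingers, with tips at crop (253,180) and (405,218), still short of the brown handle at (268,290). Nothing is in their way.

Request:
drive_tool(
  rows=[
    {"tx": 2,"ty": 1,"tz": 0,"ax": 0,"ay": 0,"az": 0,"claw": 8.7},
    {"tx": 1.96,"ty": 1.06,"tz": 0,"ax": 0,"ay": 0,"az": 0,"claw": 8.7},
    {"tx": 0,"ty": 0,"tz": 0,"ax": 0,"ay": 0,"az": 0,"claw": 8.7},
    {"tx": 0,"ty": 0,"tz": 2,"ax": 0,"ay": 0,"az": 0,"claw": 8.7},
    {"tx": 0,"ty": 0,"tz": 1,"ax": 0,"ay": 0,"az": 0,"claw": 8.7},
    {"tx": 0,"ty": 0,"tz": 0,"ax": 0,"ay": 0,"az": 0,"claw": 8.7},
    {"tx": 0,"ty": 0,"tz": 0,"ax": 0,"ay": 0,"az": 0,"claw": 8.7},
  ],
)

```text
time_s: 2.32
tcp_pos: [0.5065, 0.2506, 0.2721]
ee_rot: [[0.933, -0.361, -0.001], [-0.361, -0.933, -0.001], [-0.001, 0.002, -1.0]]
wrist_force: [0.5, 0.5, 0.6]
gripper_width: 1.004
gripper_force: 0.0
```

Run:
```python
from h import *
to(.507,.25,.198,-21.25)
o=[]
for n in("scene","top"):
    p,d=capture(n);np.savez(n+"1.npz",p=p,d=d)
    b=(400,140,480,240) if n=="scene" else (150,200,250,300)
    o.append(cv2.resize(p[b[1]:b[3],b[0]:b[2],::-1],(400,500 if n=="scene" else 500),interpolation=cv2.INTER_CUBIC))
cv2.imwrite("pics/b.png",np.hstack(o))
```

```text
t 2.32 pos [0.5065 0.2506 0.2721] d_cm [0.07 0.03 7.41] yaw -21.16 tilt z [-0.0012 -0.0014 -1.    ] az 0.002 F [0.47 0.54 0.65] M [ 0.056 -0.034 -0.008] w 1.004 gf 0.0
```

View pics/b.png

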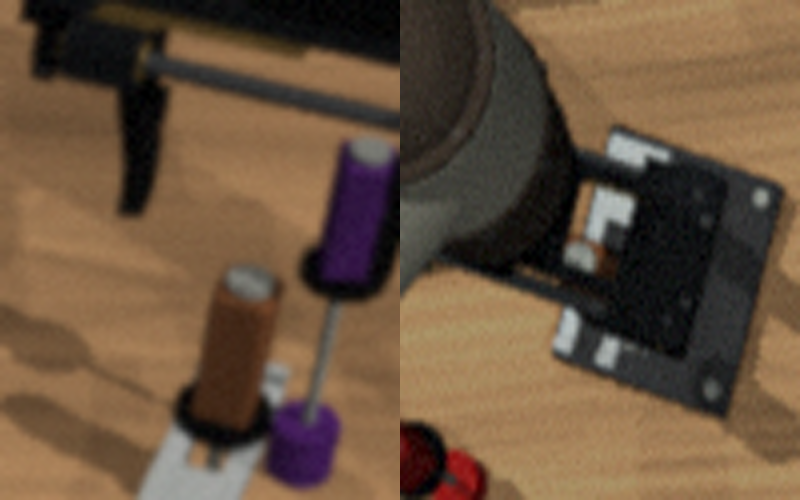

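The handle's grey cap (right half, about (583,252)) lies between the fingers, so I go down and grip.

Request:
drive_tool(
  rows=[
    {"tx": 0,"ty": 0,"tz": 2,"ax": 0,"ay": 0,"az": 0,"claw": 8.7},
    {"tx": 0,"ty": 0,"tz": 2,"ax": 0,"ay": 0,"az": 0,"claw": 8.7},
    {"tx": 0,"ty": 0,"tz": 2,"ax": 0,"ay": 0,"az": 0,"claw": 8.7},
    {"tx": 0,"ty": 0,"tz": 1.4,"ax": 0,"ay": 0,"az": 0,"claw": 8.7},
    {"tx": 0,"ty": 0,"tz": 0,"ax": 0,"ay": 0,"az": 0,"claw": 8.7},
    {"tx": 0,"ty": 0,"tz": 0,"ax": 0,"ay": 0,"az": 0,"claw": 8.7},
    {"tx": 0,"ty": 0,"tz": 0,"ax": 0,"ay": 0,"az": 0,"claw": 5},
    {"tx": 0,"ty": 0,"tz": 0,"ax": 0,"ay": 0,"az": 0,"claw": 3.5},
    {"tx": 0,"ty": 0,"tz": 0,"ax": 0,"ay": 0,"az": 0,"claw": 2.8},
    {"tx": 0,"ty": 0,"tz": 0,"ax": 0,"ay": 0,"az": 0,"claw": 2.0},
  ],
)

```text
time_s: 3.25
tcp_pos: [0.5076, 0.2504, 0.1995]
ee_rot: [[0.932, -0.362, 0.001], [-0.362, -0.932, 0.001], [0.001, -0.002, -1.0]]
wrist_force: [0.4, -1.1, -0.1]
gripper_width: 0.782
gripper_force: 0.0
```

Request:
drive_tool(
  rows=[
    {"tx": 0,"ty": 0,"tz": 0,"ax": 0,"ay": 0,"az": 0,"claw": 0},
    {"tx": 0,"ty": 0,"tz": 0,"ax": 0,"ay": 0,"az": 0,"claw": 0},
    {"tx": 0,"ty": 0,"tz": 0,"ax": 0,"ay": 0,"az": 0,"claw": 0},
    {"tx": 0,"ty": 0,"tz": 0,"ax": 0,"ay": 0,"az": 0,"claw": 0},
    {"tx": 0,"ty": 0,"tz": 0,"ax": 0,"ay": 0,"az": 0,"claw": 0},
    {"tx": 0,"ty": 0,"tz": 0,"ax": 0,"ay": 0,"az": 0,"claw": 0},
  ],
)

```text
time_s: 3.75
tcp_pos: [0.5072, 0.2501, 0.1985]
ee_rot: [[0.932, -0.362, -0.0], [-0.362, -0.932, -0.0], [-0.0, 0.0, -1.0]]
wrist_force: [-0.2, -0.3, -0.3]
gripper_width: 0.324
gripper_force: 0.0
```

```bash
python3 -c "
from h import *
to(.507,.25,.21,-21.25)"
```

```text
t 3.75 pos [0.5072 0.2501 0.1985] d_cm [-0.02  0.02 -1.15] yaw -21.25 tilt z [-1.e-04 -1.e-04 -1.e+00] az 0.0 F [-0.24 -0.26 -0.29] M [0.015 0.01  0.052] w 0.324 gf 0.0
```

Request:
drive_tool(
  rows=[
    {"tx": 0,"ty": 0,"tz": 0,"ax": 0,"ay": 0,"az": 0,"claw": 0},
    {"tx": 0,"ty": 0,"tz": 0,"ax": 0,"ay": 0,"az": 0,"claw": 0},
    {"tx": 0,"ty": 0,"tz": 0,"ax": 0,"ay": 0,"az": 0,"claw": 0},
    {"tx": 0,"ty": 0,"tz": 0,"ax": 0,"ay": 0,"az": 0,"claw": 0},
  ],
)

```text
time_s: 4.08
tcp_pos: [0.5073, 0.2503, 0.1985]
ee_rot: [[0.932, -0.362, 0.0], [-0.362, -0.932, 0.0], [0.0, -0.0, -1.0]]
wrist_force: [0.9, 0.2, -0.2]
gripper_width: 0.279
gripper_force: 30.0
```

```bash
python3 -c "
from h import *
to(.507,.25,.21,-21.25)"
```

```text
t 4.08 pos [0.5073 0.2503 0.1985] d_cm [-0.02  0.03 -1.15] yaw -21.24 tilt z [ 1.e-04  2.e-04 -1.e+00] az 0.0 F [ 0.88  0.21 -0.24] M [ 0.103 -0.053 -0.026] w 0.279 gf 30.0
```

Request:
drive_tool(
  rows=[
    {"tx": 0,"ty": 0,"tz": -0.6,"ax": 0,"ay": 0,"az": 0,"claw": 0},
    {"tx": 0,"ty": 0,"tz": -0.6,"ax": 0,"ay": 0,"az": 0,"claw": 0},
    {"tx": 0,"ty": 0,"tz": 0,"ax": 0,"ay": 0,"az": 0,"claw": 0},
    {"tx": -1.5,"ty": 0,"tz": 0,"ax": 0,"ay": 0,"az": 0,"claw": 0},
    {"tx": -1.5,"ty": 0,"tz": 0,"ax": 0,"ay": 0,"az": 0,"claw": 0},
    {"tx": -1.5,"ty": 0,"tz": 0,"ax": 0,"ay": 0,"az": 0,"claw": 0},
    {"tx": -1.5,"ty": 0,"tz": 0,"ax": 0,"ay": 0,"az": 0,"claw": 0},
    {"tx": -1.0,"ty": 0,"tz": 0,"ax": 0,"ay": 0,"az": 0,"claw": 0},
    {"tx": 0,"ty": 0,"tz": 0,"ax": 0,"ay": 0,"az": 0,"claw": 0},
  ],
)

```text
time_s: 4.83
tcp_pos: [0.4407, 0.2759, 0.2109]
ee_rot: [[0.933, -0.361, -0.0], [-0.361, -0.933, 0.0], [-0.0, -0.0, -1.0]]
wrist_force: [0.3, 0.3, -1.8]
gripper_width: 0.272
gripper_force: 30.0
```

```bash
python3 -c "
from h import *
to(.507,.25,.36,-21.25)"
```

```text
t 4.83 pos [0.4407 0.2759 0.2109] d_cm [ 7.120e+00  1.000e-02 -1.491e+01] yaw -21.15 tilt z [-2.e-04  4.e-04 -1.e+00] az 0.002 F [ 0.34  0.31 -1.84] M [-0.049 -0.012  0.01 ] w 0.272 gf 30.0
```

Request:
drive_tool(
  rows=[
    {"tx": 0,"ty": 0,"tz": -3,"ax": 0,"ay": 0,"az": 0,"claw": 0},
    {"tx": 0,"ty": 0,"tz": -3,"ax": 0,"ay": 0,"az": 0,"claw": 0},
    {"tx": 0,"ty": 0,"tz": -3,"ax": 0,"ay": 0,"az": 0,"claw": 0},
    {"tx": 0,"ty": 0,"tz": -3,"ax": 0,"ay": 0,"az": 0,"claw": 0},
    {"tx": 0,"ty": 0,"tz": -3,"ax": 0,"ay": 0,"az": 0,"claw": 0},
    {"tx": 0,"ty": 0,"tz": 0,"ax": 0,"ay": 0,"az": 0,"claw": 0},
    {"tx": 0,"ty": 0,"tz": 0,"ax": 0,"ay": 0,"az": 0,"claw": 0},
  ],
)

```text
time_s: 5.42
tcp_pos: [0.4428, 0.2759, 0.3624]
ee_rot: [[0.932, -0.363, 0.003], [-0.363, -0.932, 0.003], [0.002, -0.004, -1.0]]
wrist_force: [0.2, -0.4, -2.5]
gripper_width: 0.274
gripper_force: 30.0
```

Run:
```python
from h import *
to(.544,-.2485,.33,-103)
p,d=capture('scene');W=cloud('scene',d)
s=sense();t=np.array(s["tcp_pos"])
m=(np.hypot(W[...,0]-t[0],W[...,1]-t[1])<.03)&(W[...,2]>.08)&(W[...,2]<t[2]+.03)
q=W[m]-t
for a in np.arange(-.24,.03,.01):
    k=q[(q[:,2]>a)&(q[:,2]<=a+.01)]
    if len(k): print(round(a*1000),len(k),(k.min(0)*1000).round(),(k.max(0)*1000).round())
ys,xs=np.where(m);cv2.imwrite("pics/d.png",cv2.resize(p[120:270,360:510,::-1],(600,600),interpolation=cv2.INTER_CUBIC))
```

```text
t 5.42 pos [0.4428 0.2759 0.3624] d_cm [28.45 45.21  3.09] yaw -21.27 tilt z [ 0.003   0.0035 -1.    ] az 1.426 F [ 0.17 -0.37 -2.53] M [-0.048  0.079 -0.021] w 0.274 gf 30.0
-150 34 [  -0.  -15. -146.] [  19.   16. -140.]
-140 64 [  -3.  -16. -140.] [  19.   15. -130.]
-130 59 [  -2.  -16. -130.] [  19.   14. -121.]
-120 144 [ -15.  -16. -120.] [  21.   15. -111.]
-110 13 [  -1.   -3. -110.] [   7.    2. -101.]
-100 13 [ -0.  -3. -99.] [  6.   2. -90.]
-90 11 [ -1.  -3. -88.] [  5.   2. -81.]
-80 15 [ -0.  -3. -80.] [  7.   3. -70.]
-70 12 [  0.  -3. -69.] [  7.   2. -61.]
-60 15 [ -0.  -3. -60.] [  7.   2. -50.]
-50 13 [  1.  -3. -49.] [  6.   2. -41.]
-40 8 [  4.  -3. -39.] [  6.   1. -34.]
-30 36 [-11. -20. -25.] [ 22.  18. -20.]
-20 144 [-17. -20. -20.] [ 24.  18. -10.]
-10 68 [  3. -22. -10.] [17. 10. -0.]
0 114 [ -1. -24.   0.] [23. 22. 10.]
10 111 [ -0. -25.  10.] [22. 22. 20.]
20 120 [ -3. -25.  20.] [22. 16. 30.]
```

View pics/d.png

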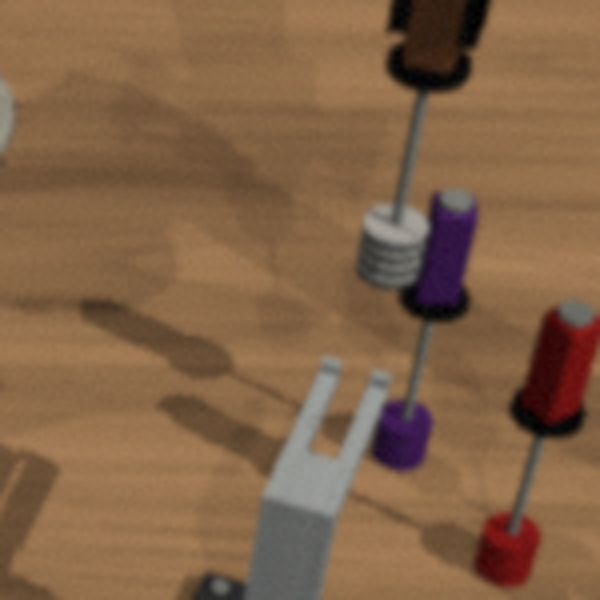

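The wire stem hangs straight below the flange, with the white round head at crop (393,245). Its bottom is about 143 mm below the TCP, so it should meet the floor near TCP z = 0.159. Next I go over to the beaker.

Request:
drive_tool(
  rows=[
    {"tx": 1,"ty": 1.6,"tz": 0,"ax": 0,"ay": 0,"az": 0,"claw": 0},
    {"tx": 1.8,"ty": 2.86,"tz": 0,"ax": 0,"ay": 0,"az": 0,"claw": 0},
    {"tx": 1.8,"ty": 2.86,"tz": 0,"ax": 0,"ay": 0,"az": 0,"claw": 0},
    {"tx": 1.8,"ty": 2.86,"tz": 0,"ax": 0,"ay": 0,"az": 0,"claw": 0},
    {"tx": 1.8,"ty": 2.86,"tz": 0,"ax": 0,"ay": 0,"az": 0,"claw": 0},
    {"tx": 1.8,"ty": 2.86,"tz": 0,"ax": 0,"ay": 0,"az": 0,"claw": 0},
    {"tx": 1.8,"ty": 2.86,"tz": 0,"ax": 0,"ay": 0,"az": 0,"claw": 0},
    {"tx": 1.8,"ty": 2.86,"tz": 0,"ax": 0,"ay": 0,"az": 0,"claw": 0},
    {"tx": 1.8,"ty": 2.86,"tz": 0,"ax": 0,"ay": 0,"az": 0,"claw": 0},
    {"tx": 1.8,"ty": 2.86,"tz": 0,"ax": 0,"ay": 0,"az": 0,"claw": 0},
  ],
)

```text
time_s: 6.3
tcp_pos: [0.5026, -0.0435, 0.3586]
ee_rot: [[0.932, -0.362, -0.004], [-0.362, -0.932, -0.0], [-0.003, 0.002, -1.0]]
wrist_force: [1.0, 0.9, -1.8]
gripper_width: 0.275
gripper_force: 30.0
```

Request:
drive_tool(
  rows=[
    {"tx": 1.8,"ty": 2.86,"tz": 0,"ax": 0,"ay": 0,"az": 0,"claw": 0},
    {"tx": 1.8,"ty": 2.86,"tz": 0,"ax": 0,"ay": 0,"az": 0,"claw": 0},
    {"tx": 1.8,"ty": 2.86,"tz": 0,"ax": 0,"ay": 0,"az": 0,"claw": 0},
    {"tx": 1.8,"ty": 2.86,"tz": 0,"ax": 0,"ay": 0,"az": 0,"claw": 0},
    {"tx": 1.8,"ty": 2.86,"tz": 0,"ax": 0,"ay": 0,"az": 0,"claw": 0},
    {"tx": 1.2,"ty": 1.9,"tz": 0,"ax": 0,"ay": 0,"az": 0,"claw": 0},
    {"tx": 0,"ty": 0,"tz": 0,"ax": 0,"ay": 0,"az": 0.11,"claw": 0},
    {"tx": 0,"ty": 0,"tz": 0,"ax": 0,"ay": 0,"az": 0.11,"claw": 0},
    {"tx": 0,"ty": 0,"tz": 0,"ax": 0,"ay": 0,"az": 0.11,"claw": 0},
    {"tx": 0,"ty": 0,"tz": 0,"ax": 0,"ay": 0,"az": 0.11,"claw": 0},
  ],
)

```text
time_s: 7.13
tcp_pos: [0.539, -0.23, 0.3579]
ee_rot: [[0.684, -0.729, -0.005], [-0.729, -0.684, 0.001], [-0.004, 0.003, -1.0]]
wrist_force: [-1.1, 1.0, -2.1]
gripper_width: 0.274
gripper_force: 30.0
```

Request:
drive_tool(
  rows=[
    {"tx": 0,"ty": 0,"tz": 0,"ax": 0,"ay": 0,"az": 0.11,"claw": 0},
    {"tx": 0,"ty": 0,"tz": 0,"ax": 0,"ay": 0,"az": 0.11,"claw": 0},
    {"tx": 0,"ty": 0,"tz": 0,"ax": 0,"ay": 0,"az": 0.11,"claw": 0},
    {"tx": 0,"ty": 0,"tz": 0,"ax": 0,"ay": 0,"az": 0.11,"claw": 0},
    {"tx": 0,"ty": 0,"tz": 0,"ax": 0,"ay": 0,"az": 0.11,"claw": 0},
    {"tx": 0,"ty": 0,"tz": 0,"ax": 0,"ay": 0,"az": 0.11,"claw": 0},
    {"tx": 0,"ty": 0,"tz": 0,"ax": 0,"ay": 0,"az": 0.11,"claw": 0},
    {"tx": 0,"ty": 0,"tz": 0,"ax": 0,"ay": 0,"az": 0.11,"claw": 0},
    {"tx": 0,"ty": 0,"tz": 0,"ax": 0,"ay": 0,"az": 0.11,"claw": 0},
    {"tx": 0,"ty": 0,"tz": 0,"ax": 0,"ay": 0,"az": 0,"claw": 0},
  ],
)

```text
time_s: 7.97
tcp_pos: [0.539, -0.2296, 0.3582]
ee_rot: [[-0.23, -0.973, -0.004], [-0.973, 0.23, 0.001], [-0.0, 0.004, -1.0]]
wrist_force: [0.2, 0.1, -2.8]
gripper_width: 0.268
gripper_force: 30.0
```

Run:
```python
from h import *
to(.544,-.2485,.26,-103)
```

```text
t 7.97 pos [ 0.539  -0.2296  0.3582] d_cm [ 1.73 -0.96  9.82] yaw -103.3 tilt z [-0.0042  0.0011 -1.    ] az -0.005 F [ 0.16  0.14 -2.81] M [ 0.077 -0.075  0.01 ] w 0.268 gf 30.0
```

Request:
drive_tool(
  rows=[
    {"tx": 1.73,"ty": -0.96,"tz": 0,"ax": 0,"ay": 0,"az": 0,"claw": 0},
    {"tx": 0,"ty": 0,"tz": 2,"ax": 0,"ay": 0,"az": 0,"claw": 0},
    {"tx": 0,"ty": 0,"tz": 2,"ax": 0,"ay": 0,"az": 0,"claw": 0},
    {"tx": 0,"ty": 0,"tz": 2,"ax": 0,"ay": 0,"az": 0,"claw": 0},
    {"tx": 0,"ty": 0,"tz": 2,"ax": 0,"ay": 0,"az": 0,"claw": 0},
    {"tx": 0,"ty": 0,"tz": 0.5,"ax": 0,"ay": 0,"az": 0,"claw": 0},
    {"tx": 0,"ty": 0,"tz": 0,"ax": 0,"ay": 0,"az": 0,"claw": 0},
    {"tx": 0,"ty": 0,"tz": 0,"ax": 0,"ay": 0,"az": 0,"claw": 0},
  ],
)

```text
time_s: 8.63
tcp_pos: [0.5452, -0.2489, 0.2757]
ee_rot: [[-0.227, -0.974, -0.0], [-0.974, 0.227, -0.001], [0.001, 0.0, -1.0]]
wrist_force: [-0.7, 0.2, -0.2]
gripper_width: 0.275
gripper_force: 30.0
```

Run:
```python
from h import *
to(.544,-.2485,.22,-103)
p,d=capture('scene');W=cloud('scene',d);cv2.imwrite("pics/e.png",cv2.resize(p[170:310,140:280,::-1],(600,600),interpolation=cv2.INTER_CUBIC))
t=np.array(sense()["tcp_pos"])
q=W[200:310,160:260].reshape(-1,3);rim=q[(q[:,2]>.099)&(q[:,2]<.107)];print(circ(rim).x)
h=q[(q[:,2]>t[2]-.143)&(q[:,2]<t[2]-.117)&(np.hypot(*(q[:,:2]-t[:2]).T)<.03)];print("head",len(h),circ(h,.016).x)
```

```text
t 8.63 pos [ 0.5452 -0.2489  0.2757] d_cm [-0.02  0.12  5.57] yaw -103.1 tilt z [-4.e-04 -7.e-04 -1.e+00] az -0.002 F [-0.66  0.19 -0.17] M [ 0.058 -0.14   0.006] w 0.275 gf 30.0
[ 0.54599569 -0.24986632  0.04236372]
head 218 [ 0.54724042 -0.24904455  0.04      ]
```

View pics/e.png

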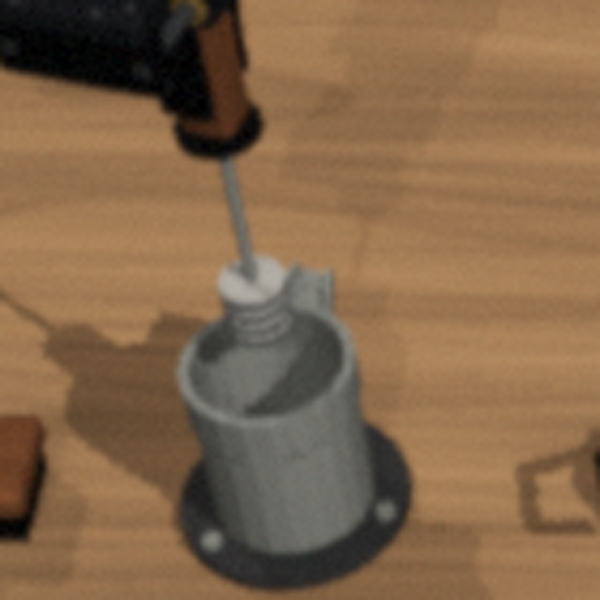

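The picture shows the head (crop (258,300)) over the beaker mouth (crop (270,365)). In the same camera they are concentric to within about 1.5 mm, so I lower it.

Request:
drive_tool(
  rows=[
    {"tx": 0,"ty": 0,"tz": 1.5,"ax": 0,"ay": 0,"az": 0,"claw": 0},
    {"tx": 0,"ty": 0,"tz": 1.5,"ax": 0,"ay": 0,"az": 0,"claw": 0},
    {"tx": 0,"ty": 0,"tz": 1.5,"ax": 0,"ay": 0,"az": 0,"claw": 0},
    {"tx": 0,"ty": 0,"tz": 1.5,"ax": 0,"ay": 0,"az": 0,"claw": 0},
    {"tx": 0,"ty": 0,"tz": 1.5,"ax": 0,"ay": 0,"az": 0,"claw": 0},
    {"tx": 0,"ty": 0,"tz": 1.5,"ax": 0,"ay": 0,"az": 0,"claw": 0},
    {"tx": 0,"ty": 0,"tz": 1,"ax": 0,"ay": 0,"az": 0,"claw": 0},
    {"tx": 0,"ty": 0,"tz": 0,"ax": 0,"ay": 0,"az": 0,"claw": 0},
    {"tx": 0,"ty": 0,"tz": 0,"ax": 0,"ay": 0,"az": 0,"claw": 0},
  ],
)

```text
time_s: 9.43
tcp_pos: [0.5455, -0.2489, 0.1763]
ee_rot: [[-0.227, -0.974, 0.001], [-0.974, 0.227, -0.001], [0.0, -0.001, -1.0]]
wrist_force: [-0.7, -0.1, -0.8]
gripper_width: 0.272
gripper_force: 30.0
```

Request:
drive_tool(
  rows=[
    {"tx": 0,"ty": 0,"tz": 0.2,"ax": 0,"ay": 0,"az": 0,"claw": 0},
    {"tx": 0,"ty": 0,"tz": 0.2,"ax": 0,"ay": 0,"az": 0,"claw": 0},
    {"tx": 0,"ty": 0,"tz": 0,"ax": 0,"ay": 0,"az": 0,"claw": 0},
  ],
)

```text
time_s: 9.68
tcp_pos: [0.5452, -0.2486, 0.1721]
ee_rot: [[-0.228, -0.974, 0.001], [-0.974, 0.228, -0.0], [-0.0, -0.001, -1.0]]
wrist_force: [-0.2, 0.2, -2.7]
gripper_width: 0.27
gripper_force: 30.0
```

Request:
drive_tool(
  rows=[
    {"tx": 0,"ty": 0,"tz": 0.2,"ax": 0,"ay": 0,"az": 0,"claw": 0},
    {"tx": 0,"ty": 0,"tz": 0.2,"ax": 0,"ay": 0,"az": 0,"claw": 0},
    {"tx": 0,"ty": 0,"tz": 0,"ax": 0,"ay": 0,"az": 0,"claw": 0},
  ],
)

```text
time_s: 9.93
tcp_pos: [0.5447, -0.2485, 0.1672]
ee_rot: [[-0.228, -0.974, -0.001], [-0.974, 0.228, 0.0], [-0.0, 0.001, -1.0]]
wrist_force: [-0.5, 0.6, -2.2]
gripper_width: 0.277
gripper_force: 30.0
```

Request:
drive_tool(
  rows=[
    {"tx": 0,"ty": 0,"tz": 0.2,"ax": 0,"ay": 0,"az": 0,"claw": 0},
    {"tx": 0,"ty": 0,"tz": 0.1,"ax": 0,"ay": 0,"az": 0,"claw": 0},
    {"tx": 0,"ty": 0,"tz": 0,"ax": 0,"ay": 0,"az": 0,"claw": 0},
  ],
)

```text
time_s: 10.18
tcp_pos: [0.5448, -0.2486, 0.1642]
ee_rot: [[-0.228, -0.974, -0.001], [-0.974, 0.228, 0.0], [-0.0, 0.001, -1.0]]
wrist_force: [0.7, -0.6, -2.0]
gripper_width: 0.269
gripper_force: 30.0
```

```bash
cat >> h.py <<'E'
def avg(n=8):
    f=[]
    for _ in range(n): capture("top");f.append(sense()["wrist_force"])
    s=sense();R=np.array(s["ee_rot"]);f=np.array(f);print("z",round(s["tcp_pos"][2],4),"xy",np.round(s["tcp_pos"][:2],4),"F world",f.mean(0).round(2),"tool xy",(f.mean(0)@R)[:2].round(2),"sd",f.std(0).round(2),"t",s["time_s"])
E
python3 -c "
from h import *
avg()"
```

```text
z 0.1646 xy [ 0.545  -0.2486] F world [ 0.04  0.   -1.65] tool xy [-0.01 -0.04] sd [0.65 0.48 0.57] t 10.5833
```

Request:
drive_tool(
  rows=[
    {"tx": 0,"ty": 0,"tz": 0.2,"ax": 0,"ay": 0,"az": 0,"claw": 0},
    {"tx": 0,"ty": 0,"tz": 0.2,"ax": 0,"ay": 0,"az": 0,"claw": 0},
    {"tx": 0,"ty": 0,"tz": 0.2,"ax": 0,"ay": 0,"az": 0,"claw": 0},
    {"tx": 0,"ty": 0,"tz": 0,"ax": 0,"ay": 0,"az": 0,"claw": 0},
  ],
)

```text
time_s: 10.92
tcp_pos: [0.545, -0.2487, 0.1583]
ee_rot: [[-0.228, -0.974, -0.0], [-0.974, 0.228, -0.0], [0.0, 0.0, -1.0]]
wrist_force: [0.5, 0.3, 0.7]
gripper_width: 0.275
gripper_force: 30.0
```

```bash
python3 -c "
from h import *
avg()"
```

```text
z 0.1587 xy [ 0.5451 -0.2487] F world [ 0.31  0.54 -0.14] tool xy [-0.6  -0.18] sd [0.57 0.53 0.33] t 11.3167
```

Contact felt: about 1.5 N at z = 0.1585, so the floor is met near TCP z = 0.1605. I press a little more, hold, then lift slightly and move to the wall.

Request:
drive_tool(
  rows=[
    {"tx": 0,"ty": 0,"tz": 0.15,"ax": 0,"ay": 0,"az": 0,"claw": 0},
    {"tx": 0,"ty": 0,"tz": 0.1,"ax": 0,"ay": 0,"az": 0,"claw": 0},
    {"tx": 0,"ty": 0,"tz": 0,"ax": 0,"ay": 0,"az": 0,"claw": 0},
    {"tx": 0,"ty": 0,"tz": 0,"ax": 0,"ay": 0,"az": 0,"claw": 0},
    {"tx": 0,"ty": 0,"tz": 0,"ax": 0,"ay": 0,"az": 0,"claw": 0},
    {"tx": 0,"ty": 0,"tz": 0,"ax": 0,"ay": 0,"az": 0,"claw": 0},
  ],
)

```text
time_s: 11.82
tcp_pos: [0.5451, -0.2487, 0.1563]
ee_rot: [[-0.228, -0.974, 0.0], [-0.974, 0.228, -0.0], [0.0, -0.0, -1.0]]
wrist_force: [-0.6, 0.5, 2.0]
gripper_width: 0.272
gripper_force: 30.0
```

```bash
python3 -c "
from h import *
avg(6)"
```

```text
z 0.1562 xy [ 0.5451 -0.2487] F world [-0.13  0.17  2.14] tool xy [-0.14  0.16] sd [0.4  0.55 0.26] t 12.1167
```

Request:
drive_tool(
  rows=[
    {"tx": 0,"ty": 0,"tz": -0.5,"ax": 0,"ay": 0,"az": 0,"claw": 0},
    {"tx": 0,"ty": 0,"tz": -1.5,"ax": 0,"ay": 0,"az": 0,"claw": 0},
    {"tx": 0,"ty": 0.5,"tz": 0,"ax": 0,"ay": 0,"az": 0,"claw": 0},
    {"tx": 0,"ty": 0.5,"tz": 0,"ax": 0,"ay": 0,"az": 0,"claw": 0},
    {"tx": 0,"ty": 0.5,"tz": 0,"ax": 0,"ay": 0,"az": 0,"claw": 0},
    {"tx": 0,"ty": 0.5,"tz": 0,"ax": 0,"ay": 0,"az": 0,"claw": 0},
    {"tx": 0,"ty": 0.5,"tz": 0,"ax": 0,"ay": 0,"az": 0,"claw": 0},
    {"tx": 0,"ty": 0.5,"tz": 0,"ax": 0,"ay": 0,"az": 0,"claw": 0},
    {"tx": 0,"ty": 0,"tz": 0,"ax": 0,"ay": 0,"az": 0,"claw": 0},
  ],
)

```text
time_s: 12.87
tcp_pos: [0.5156, -0.2417, 0.1764]
ee_rot: [[-0.228, -0.974, 0.002], [-0.974, 0.228, -0.0], [-0.0, -0.002, -1.0]]
wrist_force: [1.4, -0.4, -1.2]
gripper_width: 0.271
gripper_force: 30.0
```

```bash
python3 -c "
from h import *
avg(8)"
```

```text
z 0.176 xy [ 0.5161 -0.2418] F world [ 1.58 -0.12 -1.88] tool xy [-0.24 -1.57] sd [0.35 0.22 0.34] t 13.2667
```

Floor pressed at about 3.8 N, and the wall under the lip is pressed at about 1.6 N. Now I go down to the floor along the wall, then stroke up.

Request:
drive_tool(
  rows=[
    {"tx": 0,"ty": 0,"tz": 1,"ax": 0,"ay": 0,"az": 0,"claw": 0},
    {"tx": 0,"ty": 0,"tz": 0.5,"ax": 0,"ay": 0,"az": 0,"claw": 0},
    {"tx": 0,"ty": 0,"tz": 0.3,"ax": 0,"ay": 0,"az": 0,"claw": 0},
    {"tx": 0,"ty": 0,"tz": 0.2,"ax": 0,"ay": 0,"az": 0,"claw": 0},
    {"tx": 0,"ty": 0,"tz": 0,"ax": 0,"ay": 0,"az": 0,"claw": 0},
    {"tx": 0,"ty": 0,"tz": 0,"ax": 0,"ay": 0,"az": 0,"claw": 0},
  ],
)

```text
time_s: 13.77
tcp_pos: [0.5162, -0.242, 0.1566]
ee_rot: [[-0.228, -0.974, 0.001], [-0.974, 0.228, -0.001], [0.0, -0.001, -1.0]]
wrist_force: [2.1, -0.7, 2.5]
gripper_width: 0.274
gripper_force: 30.0
```

```bash
python3 -c "
from h import *
avg(6)"
```

```text
z 0.1564 xy [ 0.5159 -0.2419] F world [ 1.59 -0.3   2.13] tool xy [-0.07 -1.61] sd [0.26 0.26 0.47] t 14.0667
```

Request:
drive_tool(
  rows=[
    {"tx": 0,"ty": 0,"tz": -0.6,"ax": 0,"ay": 0,"az": 0,"claw": 0},
    {"tx": 0,"ty": 0,"tz": -1,"ax": 0,"ay": 0,"az": 0,"claw": 0},
    {"tx": 0,"ty": 0,"tz": -1,"ax": 0,"ay": 0,"az": 0,"claw": 0},
    {"tx": 0,"ty": 0,"tz": -1,"ax": 0,"ay": 0,"az": 0,"claw": 0},
    {"tx": 0,"ty": 0,"tz": -1,"ax": 0,"ay": 0,"az": 0,"claw": 0},
    {"tx": 0,"ty": 0,"tz": -1,"ax": 0,"ay": 0,"az": 0,"claw": 0},
    {"tx": 0,"ty": 0,"tz": -0.8,"ax": 0,"ay": 0,"az": 0,"claw": 0},
    {"tx": 0,"ty": 0,"tz": -0.6,"ax": 0,"ay": 0,"az": 0,"claw": 0},
    {"tx": 0,"ty": 0,"tz": 0,"ax": 0,"ay": 0,"az": 0,"claw": 0},
  ],
)

```text
time_s: 14.82
tcp_pos: [0.5163, -0.242, 0.2279]
ee_rot: [[-0.228, -0.974, 0.003], [-0.974, 0.228, -0.001], [0.0, -0.003, -1.0]]
wrist_force: [1.1, -0.3, -0.6]
gripper_width: 0.277
gripper_force: 30.0
```

```bash
python3 -c "
from h import *
avg(8)
p,d=capture('scene');cv2.imwrite('pics/f.png',cv2.resize(p[170:310,140:280,::-1],(600,600),interpolation=cv2.INTER_CUBIC))"
```

```text
z 0.2259 xy [ 0.5158 -0.2418] F world [ 1.37 -0.43 -0.48] tool xy [ 0.1  -1.43] sd [0.49 0.33 0.51] t 15.2167
```

View pics/f.png

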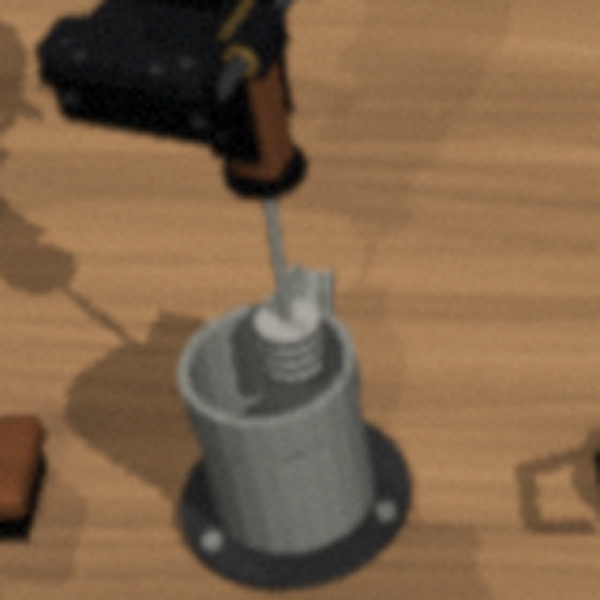

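The head (crop (292,340)) is inside the mouth against the rim under the lip at about 1.4 N. Back down to the floor, then strokes 2 and 3.

Request:
drive_tool(
  rows=[
    {"tx": 0,"ty": 0,"tz": 1,"ax": 0,"ay": 0,"az": 0,"claw": 0},
    {"tx": 0,"ty": 0,"tz": 1,"ax": 0,"ay": 0,"az": 0,"claw": 0},
    {"tx": 0,"ty": 0,"tz": 1,"ax": 0,"ay": 0,"az": 0,"claw": 0},
    {"tx": 0,"ty": 0,"tz": 1,"ax": 0,"ay": 0,"az": 0,"claw": 0},
    {"tx": 0,"ty": 0,"tz": 1,"ax": 0,"ay": 0,"az": 0,"claw": 0},
    {"tx": 0,"ty": 0,"tz": 1,"ax": 0,"ay": 0,"az": 0,"claw": 0},
    {"tx": 0,"ty": 0,"tz": 0.6,"ax": 0,"ay": 0,"az": 0,"claw": 0},
    {"tx": 0,"ty": 0,"tz": 0.4,"ax": 0,"ay": 0,"az": 0,"claw": 0},
    {"tx": 0,"ty": 0,"tz": 0,"ax": 0,"ay": 0,"az": 0,"claw": 0},
    {"tx": 0,"ty": 0,"tz": 0,"ax": 0,"ay": 0,"az": 0,"claw": 0},
  ],
)

```text
time_s: 16.1
tcp_pos: [0.5162, -0.242, 0.1567]
ee_rot: [[-0.228, -0.974, 0.001], [-0.974, 0.228, -0.001], [0.0, -0.001, -1.0]]
wrist_force: [1.1, -0.5, 2.1]
gripper_width: 0.272
gripper_force: 30.0
```

```bash
python3 -c "
from h import *
avg(8)"
```

```text
z 0.1564 xy [ 0.5159 -0.2418] F world [ 1.3 -0.1  2.2] tool xy [-0.2  -1.29] sd [0.78 0.62 0.69] t 16.5
```

Request:
drive_tool(
  rows=[
    {"tx": 0,"ty": 0,"tz": -0.6,"ax": 0,"ay": 0,"az": 0,"claw": 0},
    {"tx": 0,"ty": 0,"tz": -1,"ax": 0,"ay": 0,"az": 0,"claw": 0},
    {"tx": 0,"ty": 0,"tz": -1,"ax": 0,"ay": 0,"az": 0,"claw": 0},
    {"tx": 0,"ty": 0,"tz": -1,"ax": 0,"ay": 0,"az": 0,"claw": 0},
    {"tx": 0,"ty": 0,"tz": -1,"ax": 0,"ay": 0,"az": 0,"claw": 0},
    {"tx": 0,"ty": 0,"tz": -1,"ax": 0,"ay": 0,"az": 0,"claw": 0},
    {"tx": 0,"ty": 0,"tz": -0.8,"ax": 0,"ay": 0,"az": 0,"claw": 0},
    {"tx": 0,"ty": 0,"tz": -0.6,"ax": 0,"ay": 0,"az": 0,"claw": 0},
    {"tx": 0,"ty": 0,"tz": 0,"ax": 0,"ay": 0,"az": 0,"claw": 0},
  ],
)

```text
time_s: 17.25
tcp_pos: [0.5163, -0.242, 0.2279]
ee_rot: [[-0.228, -0.974, 0.003], [-0.974, 0.228, -0.001], [0.0, -0.003, -1.0]]
wrist_force: [0.8, -0.3, -1.1]
gripper_width: 0.271
gripper_force: 30.0
```

```bash
python3 -c "
from h import *
avg(8)"
```

```text
z 0.2259 xy [ 0.5157 -0.2418] F world [ 1.78 -0.62 -0.42] tool xy [ 0.19 -1.87] sd [0.41 0.54 0.53] t 17.65
```

Request:
drive_tool(
  rows=[
    {"tx": 0,"ty": 0,"tz": 1,"ax": 0,"ay": 0,"az": 0,"claw": 0},
    {"tx": 0,"ty": 0,"tz": 1,"ax": 0,"ay": 0,"az": 0,"claw": 0},
    {"tx": 0,"ty": 0,"tz": 1,"ax": 0,"ay": 0,"az": 0,"claw": 0},
    {"tx": 0,"ty": 0,"tz": 1,"ax": 0,"ay": 0,"az": 0,"claw": 0},
    {"tx": 0,"ty": 0,"tz": 1,"ax": 0,"ay": 0,"az": 0,"claw": 0},
    {"tx": 0,"ty": 0,"tz": 1,"ax": 0,"ay": 0,"az": 0,"claw": 0},
    {"tx": 0,"ty": 0,"tz": 0.6,"ax": 0,"ay": 0,"az": 0,"claw": 0},
    {"tx": 0,"ty": 0,"tz": 0.4,"ax": 0,"ay": 0,"az": 0,"claw": 0},
    {"tx": 0,"ty": 0,"tz": 0,"ax": 0,"ay": 0,"az": 0,"claw": 0},
    {"tx": 0,"ty": 0,"tz": 0,"ax": 0,"ay": 0,"az": 0,"claw": 0},
  ],
)

```text
time_s: 18.48
tcp_pos: [0.5162, -0.242, 0.1567]
ee_rot: [[-0.228, -0.974, 0.001], [-0.974, 0.228, -0.001], [0.0, -0.001, -1.0]]
wrist_force: [1.7, -1.0, 3.4]
gripper_width: 0.267
gripper_force: 30.0
```

```bash
python3 -c "
from h import *
avg(8)"
```

```text
z 0.1564 xy [ 0.5159 -0.2418] F world [ 1.3  -0.57  1.98] tool xy [ 0.26 -1.4 ] sd [0.43 0.38 0.52] t 18.8833
```

Request:
drive_tool(
  rows=[
    {"tx": 0,"ty": 0,"tz": -0.6,"ax": 0,"ay": 0,"az": 0,"claw": 0},
    {"tx": 0,"ty": 0,"tz": -1,"ax": 0,"ay": 0,"az": 0,"claw": 0},
    {"tx": 0,"ty": 0,"tz": -1,"ax": 0,"ay": 0,"az": 0,"claw": 0},
    {"tx": 0,"ty": 0,"tz": -1,"ax": 0,"ay": 0,"az": 0,"claw": 0},
    {"tx": 0,"ty": 0,"tz": -1,"ax": 0,"ay": 0,"az": 0,"claw": 0},
    {"tx": 0,"ty": 0,"tz": -1,"ax": 0,"ay": 0,"az": 0,"claw": 0},
    {"tx": 0,"ty": 0,"tz": -0.8,"ax": 0,"ay": 0,"az": 0,"claw": 0},
    {"tx": 0,"ty": 0,"tz": -0.6,"ax": 0,"ay": 0,"az": 0,"claw": 0},
    {"tx": 0,"ty": 0,"tz": 0,"ax": 0,"ay": 0,"az": 0,"claw": 0},
  ],
)

```text
time_s: 19.63
tcp_pos: [0.5163, -0.242, 0.2279]
ee_rot: [[-0.228, -0.974, 0.003], [-0.974, 0.228, -0.001], [0.0, -0.003, -1.0]]
wrist_force: [1.4, 0.3, -1.4]
gripper_width: 0.277
gripper_force: 30.0
```

```bash
python3 -c "
from h import *
avg(8);to(.545,-.2487,.227)"
```

```text
z 0.2258 xy [ 0.5158 -0.2418] F world [ 1.79 -0.49 -0.63] tool xy [ 0.07 -1.86] sd [0.42 0.6  0.43] t 20.0333
t 20.03 pos [ 0.5158 -0.2418  0.2258] d_cm [ 0.   -3.   -0.12] yaw -103.18 tilt z [-4.e-04 -0.e+00 -1.e+00] az None F [2.19 0.24 0.1 ] M [-0.064 -0.701 -0.044] w 0.272 gf 30.0
```

Three strokes done, each pressing the rim at 1.4–1.9 N. Out of the beaker and back to the rack.

Request:
drive_tool(
  rows=[
    {"tx": 0,"ty": -1,"tz": 0,"ax": 0,"ay": 0,"az": 0,"claw": 0},
    {"tx": 0,"ty": -1,"tz": 0,"ax": 0,"ay": 0,"az": 0,"claw": 0},
    {"tx": 0,"ty": -1,"tz": 0,"ax": 0,"ay": 0,"az": 0,"claw": 0},
    {"tx": 0,"ty": 0,"tz": -1.5,"ax": 0,"ay": 0,"az": 0,"claw": 0},
    {"tx": 0,"ty": 0,"tz": -2.5,"ax": 0,"ay": 0,"az": 0,"claw": 0},
    {"tx": 0,"ty": 0,"tz": -2.5,"ax": 0,"ay": 0,"az": 0,"claw": 0},
    {"tx": 0,"ty": 0,"tz": -2.5,"ax": 0,"ay": 0,"az": 0,"claw": 0},
    {"tx": 0,"ty": 0,"tz": -2.5,"ax": 0,"ay": 0,"az": 0,"claw": 0},
    {"tx": 0,"ty": 0,"tz": -2,"ax": 0,"ay": 0,"az": 0,"claw": 0},
    {"tx": 0,"ty": 0,"tz": 0,"ax": 0,"ay": 0,"az": -0.11,"claw": 0},
  ],
)

```text
time_s: 20.87
tcp_pos: [0.5469, -0.2497, 0.3658]
ee_rot: [[-0.118, -0.993, 0.007], [-0.993, 0.118, -0.003], [0.002, -0.007, -1.0]]
wrist_force: [-0.2, -0.7, 0.2]
gripper_width: 0.275
gripper_force: 30.0
```

Request:
drive_tool(
  rows=[
    {"tx": 0,"ty": 0,"tz": 0,"ax": 0,"ay": 0,"az": -0.11,"claw": 0},
    {"tx": 0,"ty": 0,"tz": 0,"ax": 0,"ay": 0,"az": -0.11,"claw": 0},
    {"tx": 0,"ty": 0,"tz": 0,"ax": 0,"ay": 0,"az": -0.11,"claw": 0},
    {"tx": 0,"ty": 0,"tz": 0,"ax": 0,"ay": 0,"az": -0.11,"claw": 0},
    {"tx": 0,"ty": 0,"tz": 0,"ax": 0,"ay": 0,"az": -0.11,"claw": 0},
    {"tx": 0,"ty": 0,"tz": 0,"ax": 0,"ay": 0,"az": -0.11,"claw": 0},
    {"tx": 0,"ty": 0,"tz": 0,"ax": 0,"ay": 0,"az": -0.11,"claw": 0},
    {"tx": 0,"ty": 0,"tz": 0,"ax": 0,"ay": 0,"az": -0.11,"claw": 0},
    {"tx": 0,"ty": 0,"tz": 0,"ax": 0,"ay": 0,"az": -0.11,"claw": 0},
    {"tx": 0,"ty": 0,"tz": 0,"ax": 0,"ay": 0,"az": -0.11,"claw": 0},
  ],
)

```text
time_s: 21.7
tcp_pos: [0.5454, -0.2487, 0.3601]
ee_rot: [[0.833, -0.553, -0.002], [-0.553, -0.833, 0.001], [-0.002, 0.001, -1.0]]
wrist_force: [-0.3, 0.1, -1.7]
gripper_width: 0.273
gripper_force: 30.0
```

Request:
drive_tool(
  rows=[
    {"tx": 0,"ty": 0,"tz": 0,"ax": 0,"ay": 0,"az": -0.11,"claw": 0},
    {"tx": 0,"ty": 0,"tz": 0,"ax": 0,"ay": 0,"az": -0.109,"claw": 0},
    {"tx": 0,"ty": 0,"tz": 0,"ax": 0,"ay": 0,"az": 0,"claw": 0},
    {"tx": 0,"ty": 0,"tz": 0,"ax": 0,"ay": 0,"az": 0,"claw": 0},
  ],
)

```text
time_s: 22.03
tcp_pos: [0.5453, -0.2487, 0.3603]
ee_rot: [[0.931, -0.366, -0.002], [-0.366, -0.931, 0.0], [-0.002, 0.0, -1.0]]
wrist_force: [0.3, -0.0, -2.1]
gripper_width: 0.276
gripper_force: 30.0
```

```bash
python3 -c "
from h import *
to(.4407,.2759,.36,-21.25)"
```

```text
t 22.03 pos [ 0.5453 -0.2487  0.3603] d_cm [-28.93 -44.99   0.07] yaw -21.47 tilt z [-1.8e-03  4.0e-04 -1.0e+00] az -0.004 F [ 0.29 -0.03 -2.1 ] M [-0.005 -0.052 -0.026] w 0.276 gf 30.0
```

Request:
drive_tool(
  rows=[
    {"tx": -1.2,"ty": -1.9,"tz": 0,"ax": 0,"ay": 0,"az": -0.004,"claw": 0},
    {"tx": -1.8,"ty": -2.8,"tz": 0,"ax": 0,"ay": 0,"az": 0,"claw": 0},
    {"tx": -1.8,"ty": -2.8,"tz": 0,"ax": 0,"ay": 0,"az": 0,"claw": 0},
    {"tx": -1.8,"ty": -2.8,"tz": 0,"ax": 0,"ay": 0,"az": 0,"claw": 0},
    {"tx": -1.8,"ty": -2.8,"tz": 0,"ax": 0,"ay": 0,"az": 0,"claw": 0},
    {"tx": -1.8,"ty": -2.8,"tz": 0,"ax": 0,"ay": 0,"az": 0,"claw": 0},
    {"tx": -1.8,"ty": -2.8,"tz": 0,"ax": 0,"ay": 0,"az": 0,"claw": 0},
    {"tx": -1.8,"ty": -2.8,"tz": 0,"ax": 0,"ay": 0,"az": 0,"claw": 0},
    {"tx": -1.8,"ty": -2.8,"tz": 0,"ax": 0,"ay": 0,"az": 0,"claw": 0},
    {"tx": -1.8,"ty": -2.8,"tz": 0,"ax": 0,"ay": 0,"az": 0,"claw": 0},
  ],
)

```text
time_s: 22.87
tcp_pos: [0.4796, 0.0683, 0.3612]
ee_rot: [[0.932, -0.362, -0.0], [-0.362, -0.932, -0.0], [-0.0, 0.0, -1.0]]
wrist_force: [0.9, 0.3, -1.5]
gripper_width: 0.276
gripper_force: 30.0
```

Request:
drive_tool(
  rows=[
    {"tx": -1.8,"ty": -2.8,"tz": 0,"ax": 0,"ay": 0,"az": 0,"claw": 0},
    {"tx": -1.8,"ty": -2.8,"tz": 0,"ax": 0,"ay": 0,"az": 0,"claw": 0},
    {"tx": -1.8,"ty": -2.8,"tz": 0,"ax": 0,"ay": 0,"az": 0,"claw": 0},
    {"tx": -1.8,"ty": -2.8,"tz": 0,"ax": 0,"ay": 0,"az": 0,"claw": 0},
    {"tx": -1.8,"ty": -2.8,"tz": 0,"ax": 0,"ay": 0,"az": 0,"claw": 0},
    {"tx": -1.8,"ty": -2.8,"tz": 0,"ax": 0,"ay": 0,"az": 0,"claw": 0},
    {"tx": -0.7,"ty": -1.1,"tz": 0,"ax": 0,"ay": 0,"az": 0,"claw": 0},
    {"tx": 0,"ty": 0,"tz": 0,"ax": 0,"ay": 0,"az": 0,"claw": 0},
    {"tx": 0,"ty": 0,"tz": 0,"ax": 0,"ay": 0,"az": 0,"claw": 0},
    {"tx": 0,"ty": 0,"tz": 0,"ax": 0,"ay": 0,"az": 0,"claw": 0},
  ],
)

```text
time_s: 23.7
tcp_pos: [0.4374, 0.2745, 0.361]
ee_rot: [[0.933, -0.361, -0.0], [-0.361, -0.933, -0.001], [0.0, 0.001, -1.0]]
wrist_force: [-0.6, 0.3, -1.6]
gripper_width: 0.279
gripper_force: 30.0
```

Run:
```python
from h import *
to(.4407,.2759,.211,-21.25)
p,d=capture('scene');W=cloud('scene',d)
s=sense();t=np.array(s["tcp_pos"])
m=(np.hypot(W[...,0]-t[0],W[...,1]-t[1])<.035)&(W[...,2]>.1)&(W[...,2]<t[2]-.015)
q=W[m]-t
for a in (-.15,-.14,-.13,-.12,-.11,-.10,-.09,-.07,-.05,-.03,-.02):
    k=q[(q[:,2]>a)&(q[:,2]<=a+.01)]
    if len(k): print(round(a*1000),len(k),(k.min(0)*1000).round(),(k.max(0)*1000).round())
```

```text
t 23.7 pos [0.4374 0.2745 0.361 ] d_cm [ 0.26 -0.26 15.  ] yaw -21.16 tilt z [-3.e-04 -7.e-04 -1.e+00] az 0.002 F [-0.61  0.26 -1.55] M [-0.092  0.014  0.05 ] w 0.279 gf 30.0
-150 47 [  -2.  -17. -149.] [  19.   13. -140.]
-140 59 [  -1.  -17. -140.] [  18.   14. -130.]
-130 63 [ -20.  -17. -130.] [  18.   14. -120.]
-120 129 [ -16.  -17. -120.] [  18.   15. -111.]
-110 14 [  -1.   -3. -110.] [   7.    2. -101.]
-100 13 [ -1.  -4. -99.] [  5.   2. -92.]
-90 11 [  0.  -4. -88.] [  6.   2. -81.]
-70 14 [ -1.  -4. -70.] [  6.   2. -60.]
-50 15 [ -2.  -4. -50.] [  4.   2. -41.]
-30 104 [-16. -21. -29.] [ 21.  18. -20.]
-20 50 [-12. -18. -20.] [ 22.  19. -16.]
```

The brush is still straight in the hand. I lower it in front of the slot.

Request:
drive_tool(
  rows=[
    {"tx": 0,"ty": -0.26,"tz": 0,"ax": 0,"ay": 0,"az": 0.002,"claw": 0},
    {"tx": 0,"ty": 0,"tz": 2,"ax": 0,"ay": 0,"az": 0,"claw": 0},
    {"tx": 0,"ty": 0,"tz": 2.5,"ax": 0,"ay": 0,"az": 0,"claw": 0},
    {"tx": 0,"ty": 0,"tz": 2.5,"ax": 0,"ay": 0,"az": 0,"claw": 0},
    {"tx": 0,"ty": 0,"tz": 2.5,"ax": 0,"ay": 0,"az": 0,"claw": 0},
    {"tx": 0,"ty": 0,"tz": 2.5,"ax": 0,"ay": 0,"az": 0,"claw": 0},
    {"tx": 0,"ty": 0,"tz": 2,"ax": 0,"ay": 0,"az": 0,"claw": 0},
    {"tx": 0,"ty": 0,"tz": 0.6,"ax": 0,"ay": 0,"az": 0,"claw": 0},
    {"tx": 0,"ty": 0,"tz": 0,"ax": 0,"ay": 0,"az": 0,"claw": 0},
    {"tx": 0,"ty": 0,"tz": 0,"ax": 0,"ay": 0,"az": 0,"claw": 0},
  ],
)

```text
time_s: 24.58
tcp_pos: [0.439, 0.2777, 0.2162]
ee_rot: [[0.932, -0.362, 0.002], [-0.362, -0.932, 0.001], [0.001, -0.001, -1.0]]
wrist_force: [0.8, 0.1, -1.8]
gripper_width: 0.272
gripper_force: 30.0
```

```bash
python3 -c "
from h import *
to(.5072,.2502,.214,-21.25)"
```

```text
t 24.58 pos [0.439  0.2777 0.2162] d_cm [7.35 0.09 0.23] yaw -21.22 tilt z [ 1.6e-03  7.0e-04 -1.0e+00] az 0.0 F [ 0.81  0.13 -1.78] M [-0.014 -0.038 -0.013] w 0.272 gf 30.0
```

Request:
drive_tool(
  rows=[
    {"tx": 0.5,"ty": 0.07,"tz": 0.2,"ax": 0,"ay": 0,"az": 0,"claw": 0},
    {"tx": 1.4,"ty": 0,"tz": 0,"ax": 0,"ay": 0,"az": 0,"claw": 0},
    {"tx": 1.4,"ty": 0,"tz": 0,"ax": 0,"ay": 0,"az": 0,"claw": 0},
    {"tx": 1.4,"ty": 0,"tz": 0,"ax": 0,"ay": 0,"az": 0,"claw": 0},
    {"tx": 1.4,"ty": 0,"tz": 0,"ax": 0,"ay": 0,"az": 0,"claw": 0},
    {"tx": 1.2,"ty": 0,"tz": 0,"ax": 0,"ay": 0,"az": 0,"claw": 0},
    {"tx": 0,"ty": 0,"tz": 0,"ax": 0,"ay": 0,"az": 0,"claw": 0},
    {"tx": 0,"ty": 0,"tz": 0,"ax": 0,"ay": 0,"az": 0,"claw": 0},
    {"tx": 0,"ty": 0,"tz": 0,"ax": 0,"ay": 0,"az": 0,"claw": 0},
  ],
)

```text
time_s: 25.33
tcp_pos: [0.5059, 0.2504, 0.2129]
ee_rot: [[0.932, -0.362, -0.0], [-0.362, -0.932, -0.0], [-0.0, 0.0, -1.0]]
wrist_force: [-0.5, -0.7, -1.8]
gripper_width: 0.274
gripper_force: 30.0
```

```bash
python3 -c "
from h import *
avg(6);to(.5072,.2502,.2,-21.25)
p,d=capture('scene');cv2.imwrite('pics/g.png',cv2.resize(p[170:290,390:510,::-1],(600,600),interpolation=cv2.INTER_CUBIC))"
```

```text
z 0.2132 xy [0.5057 0.2508] F world [-0.07  0.26 -1.06] tool xy [-0.16 -0.21] sd [0.69 0.49 0.34] t 25.6333
t 25.63 pos [0.5057 0.2508 0.2132] d_cm [0.17 0.   1.32] yaw -21.15 tilt z [ 1.e-04  2.e-04 -1.e+00] az 0.002 F [-0.27  0.42 -1.14] M [-0.05   0.048 -0.044] w 0.274 gf 30.0
```

View pics/g.png

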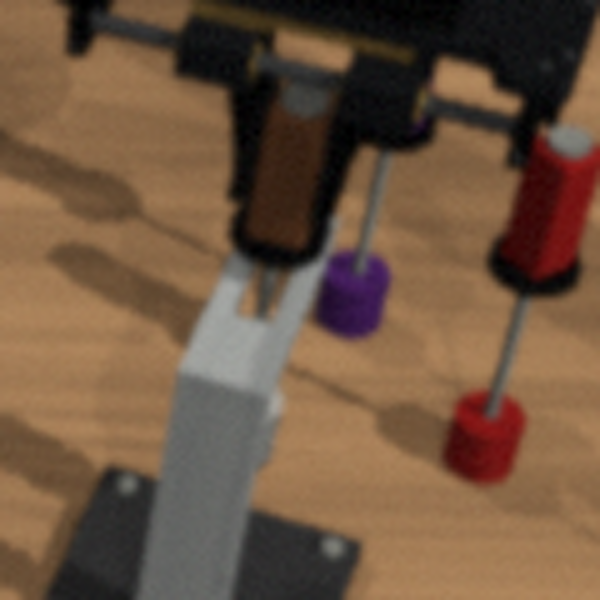

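The stem (crop (265,290)) is inside the slot, with the flange just above the prongs. I lower until the flange takes the weight.

Request:
drive_tool(
  rows=[
    {"tx": 0.15,"ty": 0,"tz": 0.4,"ax": 0,"ay": 0,"az": 0,"claw": 0},
    {"tx": 0,"ty": 0,"tz": 0.4,"ax": 0,"ay": 0,"az": 0,"claw": 0},
    {"tx": 0,"ty": 0,"tz": 0.3,"ax": 0,"ay": 0,"az": 0,"claw": 0},
    {"tx": 0,"ty": 0,"tz": 0.1,"ax": 0,"ay": 0,"az": 0,"claw": 0},
    {"tx": 0,"ty": 0,"tz": 0.1,"ax": 0,"ay": 0,"az": 0,"claw": 0},
    {"tx": 0,"ty": 0,"tz": 0,"ax": 0,"ay": 0,"az": 0,"claw": 0},
    {"tx": 0,"ty": 0,"tz": 0,"ax": 0,"ay": 0,"az": 0,"claw": 0},
  ],
)

```text
time_s: 26.27
tcp_pos: [0.5074, 0.2501, 0.2]
ee_rot: [[0.932, -0.361, 0.0], [-0.361, -0.932, -0.0], [0.0, 0.0, -1.0]]
wrist_force: [-0.6, 0.0, -1.1]
gripper_width: 0.272
gripper_force: 30.0
```

```bash
python3 -c "
from h import *
avg(8)"
```

```text
z 0.2001 xy [0.5074 0.2501] F world [-0.3  -0.13 -1.59] tool xy [-0.24  0.23] sd [0.5  0.3  0.32] t 26.6667
```

Request:
drive_tool(
  rows=[
    {"tx": 0,"ty": 0,"tz": 0.1,"ax": 0,"ay": 0,"az": 0,"claw": 0},
    {"tx": 0,"ty": 0,"tz": 0.05,"ax": 0,"ay": 0,"az": 0,"claw": 0},
    {"tx": 0,"ty": 0,"tz": 0,"ax": 0,"ay": 0,"az": 0,"claw": 0},
    {"tx": 0,"ty": 0,"tz": 0,"ax": 0,"ay": 0,"az": 0,"claw": 0},
  ],
)

```text
time_s: 27.0
tcp_pos: [0.5074, 0.2501, 0.1986]
ee_rot: [[0.932, -0.361, 0.0], [-0.361, -0.932, -0.0], [0.0, -0.0, -1.0]]
wrist_force: [0.2, -0.4, -1.4]
gripper_width: 0.274
gripper_force: 30.0
```

```bash
python3 -c "
from h import *
avg(8)"
```

```text
z 0.1985 xy [0.5074 0.2501] F world [-0.04  0.02 -1.41] tool xy [-0.04 -0.01] sd [0.39 0.44 0.48] t 27.4
```

Request:
drive_tool(
  rows=[
    {"tx": 0,"ty": 0,"tz": 0.05,"ax": 0,"ay": 0,"az": 0,"claw": 0},
    {"tx": 0,"ty": 0,"tz": 0,"ax": 0,"ay": 0,"az": 0,"claw": 2.6},
    {"tx": 0,"ty": 0,"tz": 0,"ax": 0,"ay": 0,"az": 0,"claw": 3.0},
    {"tx": 0,"ty": 0,"tz": 0,"ax": 0,"ay": 0,"az": 0,"claw": 4},
    {"tx": 0,"ty": 0,"tz": 0,"ax": 0,"ay": 0,"az": 0,"claw": 5},
    {"tx": 0,"ty": 0,"tz": 0,"ax": 0,"ay": 0,"az": 0,"claw": 6},
    {"tx": 0,"ty": 0,"tz": 0,"ax": 0,"ay": 0,"az": 0,"claw": 6},
    {"tx": 0,"ty": 0,"tz": 0,"ax": 0,"ay": 0,"az": 0,"claw": 6},
    {"tx": 0,"ty": 0,"tz": 0,"ax": 0,"ay": 0,"az": 0,"claw": 6},
  ],
)

```text
time_s: 28.15
tcp_pos: [0.5073, 0.25, 0.198]
ee_rot: [[0.932, -0.361, -0.0], [-0.361, -0.932, -0.0], [-0.0, 0.0, -1.0]]
wrist_force: [0.4, -0.7, 0.2]
gripper_width: 0.667
gripper_force: 0.0
```

Request:
drive_tool(
  rows=[
    {"tx": 0,"ty": 0,"tz": -1,"ax": 0,"ay": 0,"az": 0,"claw": 6},
    {"tx": 0,"ty": 0,"tz": -1.5,"ax": 0,"ay": 0,"az": 0,"claw": 6},
    {"tx": 0,"ty": 0,"tz": -2,"ax": 0,"ay": 0,"az": 0,"claw": 6},
    {"tx": 0,"ty": 0,"tz": -2,"ax": 0,"ay": 0,"az": 0,"claw": 6},
    {"tx": 0,"ty": 0,"tz": -2,"ax": 0,"ay": 0,"az": 0,"claw": 6},
    {"tx": -2,"ty": -1,"tz": -2,"ax": 0,"ay": 0,"az": 0,"claw": 6},
    {"tx": -3,"ty": -1,"tz": -1,"ax": 0,"ay": 0,"az": 0,"claw": 6},
    {"tx": -3,"ty": -1,"tz": 0,"ax": 0,"ay": 0,"az": 0,"claw": 6},
    {"tx": -3,"ty": -1,"tz": 0,"ax": 0,"ay": 0,"az": 0,"claw": 6},
    {"tx": 0,"ty": 0,"tz": 0,"ax": 0,"ay": 0,"az": 0,"claw": 6},
  ],
)

```text
time_s: 28.98
tcp_pos: [0.4164, 0.3295, 0.3145]
ee_rot: [[0.934, -0.357, 0.001], [-0.357, -0.934, 0.003], [-0.0, -0.003, -1.0]]
wrist_force: [-0.4, -0.2, 0.6]
gripper_width: 0.69
gripper_force: 0.0
```

Run:
```python
from h import *
avg(4)
p,d=capture('scene');W=cloud('scene',d)
w=W[170:330,385:475].reshape(-1,3)
for nm,m in(("top",(w[:,2]>.239)&(w[:,2]<.25)),("low",(w[:,2]>.19)&(w[:,2]<.2))):
    k=w[m];print(nm,len(k),k.mean(0))
cv2.imwrite('pics/i.png',cv2.resize(p[150:330,360:540,::-1],(600,600),interpolation=cv2.INTER_CUBIC))
```

```text
z 0.3135 xy [0.4196 0.3269] F world [ 0.24 -0.1  -0.15] tool xy [0.26 0.01] sd [0.3  0.25 0.48] t 29.1833
top 111 [0.5112512  0.2484872  0.24339165]
low 60 [0.50421361 0.25282332 0.19490613]
```

View pics/i.png

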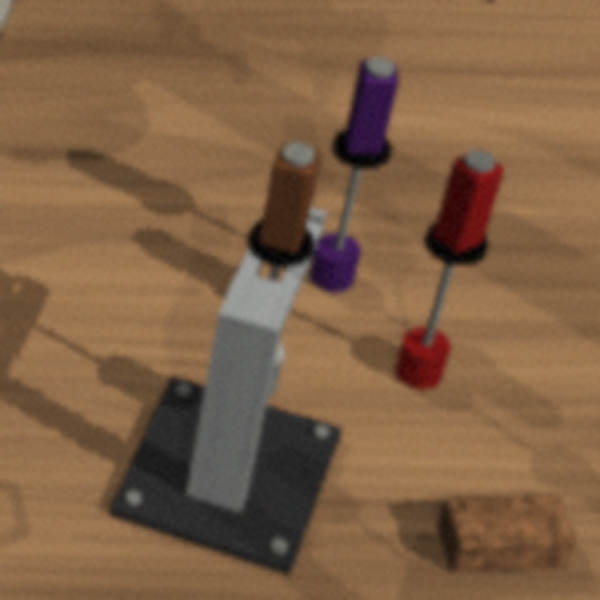

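The brush hangs upright at crop (290,200), on the prongs. In the same camera it is within 1 mm of its start position (top mean 0.5113, 0.2485, 0.2434), and the gripper is clear. Handing in.

```bash
python3 -c "
from station import *
print(finish_job())"
```

```text
the job is handed in; nothing more can be done
None
```

I scrubbed the beaker with three strokes up to the rim band (1.4–1.9 N each), touching the floor between strokes, then hung the brush back upright in its rack, let go and handed the job in; no verdict came back.

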